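# Hook the parts tray home against its stop and close the keeper

### The arm

A 6-joint arm with a two-finger parallel gripper is mounted at the origin on the work surface; the furniture and walls round the work are solid. World frame = base frame: x ahead of the robot, y to its left, z up, the work surface at z = 0. Lengths are in m, angles in rad, forces in N, time in s.
With the tool pointing down it reaches from about 0.3 to 0.825 m from the base axis. Payload 5.4 kg.
Tool frame: the origin (TCP) lies at the very end of the fingers, on their centre line; the grasp point (between the pads) lies 19 mm behind it; z points along the fingers, y is the line along which they close (so a half turn about z gives the same grasp; the last joint's range is limited). The gripper opens to 92 mm and grips with 3 to 60 N. Pads are 20 mm wide; open, the fingers measure 128 mm over their backs; the gripper's body (75 mm by 189 mm) begins 69 mm behind the grasp point.
Start: joints at [1.093, 0.158, 1.597, -0, 1.386, -0.21], TCP at [0.152, 0.554, 0.215] pointing down, gripper open.
Joint ranges: [-2.91, 2.91], [-0.94, 2.29], [0.18, 2.7], [-1.29, 4.43], [0.17, 2.64], [-3, 3]. Speed limits (rad/s): [2.57, 2.57, 3.14, 3.14, 3.14, 3.14].

### API

Orientations are given as a rotation vector (axis times angle).
In Python, from workcell import bot gives the robot as it stands. Calls block until the motion is done:
- bot.goto(position, orientation): joint-space move of the TCP to a pose.
- bot.line_to(position, rot=None, max_speed=0.15): straight line of the TCP; rot=None keeps the orientation; max_speed is the mean speed in m/s.
- bot.set_joints(angles): joint-space move.
- bot.set_gripper(opening, newtons=None): opening from 0.0 (shut) to 1.0 (fully open); newtons is the grip in N (None keeps the last); returns when the fingers have stopped.
- bot.hold(seconds).
- bot.inverse_kinematics(position, orientation): joint angles nearest the present ones, or None.
- bot.read_camera(name): name is "side" or "top" or "wrist"; returns a dict with "pixels" (400x640x3 uint8, blue, green, red), "fx", "fy", "cx", "cy" (pixels), "R" (3x3) and "t" (3): a world point X has camera coordinates R X + t. Camera axes: x right, y down, z forward; pixel columns grow to the right and rows downward; lengths in m; the calibration is good to about 2 mm. A picture is of the moment at which its call begins. There is no depth.
A pose or a line that the arm cannot do raises bot.MotionError and nothing moves.
- bot.job_done(): hands the job in; it is judged then, once.
Readings, each from a call of its own:
- bot.current_clock(): time.
- bot.current_joints(): joint angles.
- bot.current_joint_vel(): joint speeds.
- bot.current_effort(): joint torques, N m.
- bot.current_ee_pos(): TCP position.
- bot.current_tool_rot(): TCP orientation.
- bot.current_contact_force(): force on the tool from outside, world axes, zero at the start.
- bot.current_ft_torque(): the same for the moment, N m.
- bot.current_opening(): opening from 0.0 (shut) to 1.0 (fully open).
- bot.current_grip_force(): force on a finger pad.
Only numpy, scipy, OpenCV 4.12 (cv2) and the standard library are available. Lean on these libraries where they do the work, as an engineer would, in place of code of your own. Each camera call takes 0.05 s, during which the arm holds its last target. There are 200 camera calls.

### The job

Hook a fingertip behind the far wall of the grey parts tray and slide it along the table, with its contents, squarely against the rubber-faced stop on the robot's side, pulling firmly but gently so that it stays seated under pressure for a moment. Then tip the stop's hinged keeper over so that it drops all the way down behind the tray's near wall and locks the tray in. Do not lift or tip the tray, do not ram the stop, and leave the things lying round it alone.

Things in the scene. Friction and masses are not known exactly. Their poses are not given: they have to be found in the camera images.
- tray: Open grey steel parts tray, 92 mm (its x) by 130 (its y) by 40 high, walls and floor 4 thick, loose, 0.35 to 0.6 kg, plus contents; dragging takes 2 to 6 N. Origin: centre of its underside, on the table top (world z = 2 mm). Its near wall, outer face at x = -46 mm, meets the stop; its far wall, outer face at x = +46 mm, is to be hooked.
- far_lip (a point): Middle of the top edge of the tray's far wall, on its outer face: tray x = 46 mm, y = 0, 40 mm above the table. At least 45 mm of table behind it is free.
- dock: Tray stop, its dark steel base (100 x 100 x 8 mm) bolted to the table. Origin on the table top (z = 2 mm); +x points to the tray, which is to be drawn along -x, centred on y = 0 within 25 mm. On the base sits a clamped carriage whose setting is NOT measured: s, somewhere from 2 to 38 mm. It carries the buffer and the keeper.
- buffer_zone (a point): Fixed mark on the base (dock x = 20 mm, 24 above the table), mid-range of the buffer: a 94 mm wide bar, 14 to 34 mm above the table, with two rubber pads, its face at dock x = s. It gives way by 6 N/mm to a solid end at 5 mm. Home is found only by feel, as the drag resistance rises. Press the tray on it with 5 to 12 N for half a second; over 25 N is ramming.
- hinge_zone (a point): Fixed mark at the middle of the range of the keeper's hinge (dock x = -10 mm, y = 0, 54 mm above the table). The hinge, parallel to dock y, is at dock x = s - 30 mm, where s can be had from the seated tray: tray origin at dock x = s + 46 mm, less up to 1 mm of buffer compression. The cheeks beside the hinge reach 62 mm above the table.
- keeper (a joint): Keeper angle, rad. 0 = closed: the arm, 24 mm wide, runs level 44 mm from the hinge to +x, its 7 mm thick nose reaching 24 mm below the hinge inside the near wall (3 mm play). Starts open at 1.9, upright, leaning back, its black knob (20 mm across, 22 mm off the arm) jutting to -x. Pushed to +x past upright (1.5) it falls shut slowly by itself. If the tray is not home it stays up at 0.25.
- tape_roll: Black roll of electrical tape, 53 x 51 x 19 mm, lying loose in the tray in its +y half; origin at the centre of its underside. To stay in the tray.
- parts_tin: White round screw-lid tin, 68 mm across, 18 mm high, lying loose in the tray in its -y half; origin at the centre of its underside. To stay in the tray.
- cutter: Bystander: brass and cream glass cutter, 17 x 151 x 17 mm, lying to the left (+y) of the tray; origin at the centre of its underside. Leave alone.
- spare_tin: Bystander: white round tin, 72 mm across, 18 mm high, standing on the table to the left of the stop; origin at the centre of its underside. Leave alone.
- masking_roll: Bystander: roll of masking tape, 104 mm across, 25 mm high, on the table behind and left of the tray; origin at the centre of its underside. Leave alone.
Things that resemble listed ones, but are neither listed nor needed, are in the scene too. Of the things that look like the tape_roll, the largest one is meant.

How it is judged:
By the outcome, as a careful person would: the job done as asked, in the order asked, and still so for the second after the job is handed in, with the robot touching nothing.
It also fails if it takes over 58 s, if anything falls off the work surface, if the arm or the gripper's body presses on something with over 40 N, if the wrist force passes 120 N, or if a joint passes its speed limit or range.

## Working session

There is one attempt and no reset: what is moved stays moved. The work goes in short steps, each a Python script; the robot and the scene stay as the last script left them, time stands still between calls to the robot, and variables do not carry over. Pictures are saved under pics/ and viewed, at most 10 in all, crops included, and the job is handed in when it is done.

```bash
ls; mkdir -p pics; python3 - <<'E'
from workcell import bot
import cv2,numpy as np
for n in("top","side"):
    c=bot.read_camera(n); cv2.imwrite(f"pics/{n}0.png",c["pixels"]); np.savez(f"{n}0.npz",**c)
    print(n,c["fx"],c["fy"],c["cx"],c["cy"],np.round(c["R"],3).tolist(),np.round(c["t"],3), np.round(-c["R"].T@c["t"],3))
print(bot.current_clock(),bot.current_tool_rot(),bot.current_contact_force())
E
```

```text
pics
top 406.66484479480084 406.66484479480084 327.9398255716005 203.43074615334925 [[0.028, -0.999, 0.025], [-0.993, -0.03, -0.118], [0.119, -0.021, -0.993]] [0.462 0.526 0.856] [0.408 0.496 0.9  ]
side 486.4531575512701 486.4531575512701 315.34579457927015 202.0890008272174 [[-0.948, -0.317, -0.017], [-0.18, 0.581, -0.794], [0.262, -0.749, -0.608]] [ 0.653 -0.147  1.186] [0.282 1.181 0.616]
0.1 [-4.19367052e-01 -3.11287739e+00  2.46216096e-03] [0.16253502 0.55480061 0.18417644]
```

View pics/top0.png

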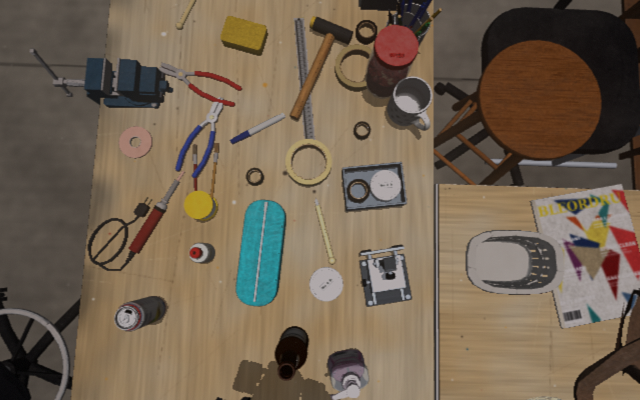

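View pics/side0.png

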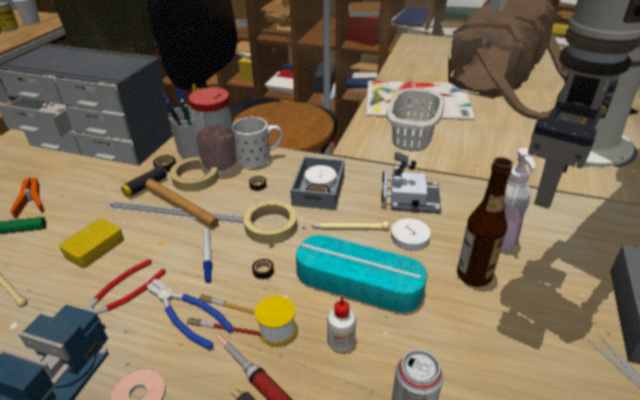

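The top view shows the tray at about (375,187) with tape roll (357,190) and tin (386,185) inside it. The stop is at (386,276), the cutter at (325,228), the spare tin at (326,284) and the masking roll at (309,162). Tape-roll lookalikes are at (362,130), (255,177) and (366,31). The largest small black roll, and the only one in the tray, is (357,190). I'll check these in an enlarged crop.

```bash
python3 - <<'E'
import cv2,numpy as np
a=cv2.imread("pics/top0.png")[110:320,290:440]; b=cv2.imread("pics/side0.png")[140:225,280:450]
A=cv2.resize(a,None,fx=2.8,fy=2.8,interpolation=cv2.INTER_CUBIC);B=cv2.resize(b,None,fx=2.2,fy=2.2,interpolation=cv2.INTER_CUBIC)
o=np.zeros((588,800,3),np.uint8);o[:A.shape[0],:A.shape[1]]=A;o[:B.shape[0],424:424+B.shape[1]]=B
cv2.imwrite("pics/crop1.png",o);print(A.shape,B.shape)
E
```

```text
(588, 420, 3) (187, 374, 3)
```

View pics/crop1.png

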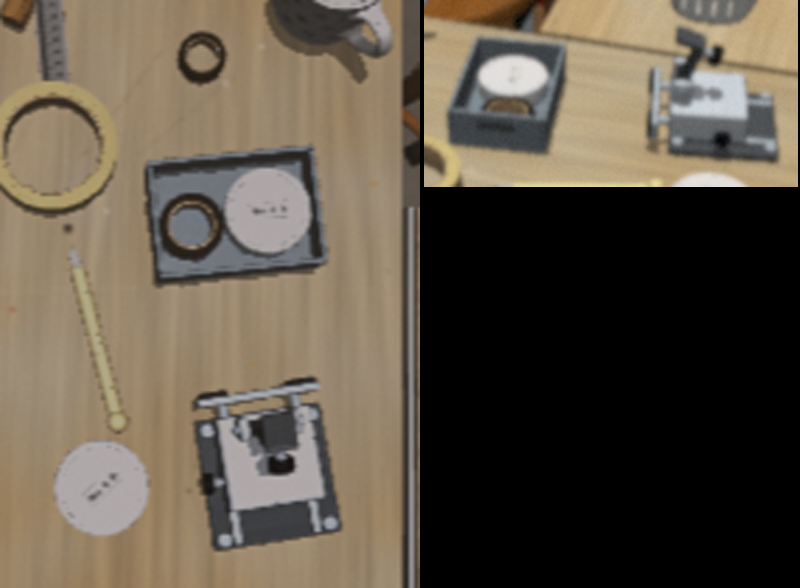

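The crop (2.8x from (290,110)) shows the tray rim corners at about (148,162), (311,148), (326,262) and (157,280). The dock base corners are at about (194,422), (322,404), (340,527) and (215,549). The tray holds the largest black roll at (190,226), and the lookalike behind the tray at (202,57) stays clear. The buffer bar is at v≈395 and the knob at (281,463).

```bash
cat > h.py <<'E'
import numpy as np
def px2w(c,u,v,z):
    d=c["R"].T@np.array([(u-c["cx"])/c["fx"],(v-c["cy"])/c["fy"],1]); o=-c["R"].T@c["t"]
    return o+d*(z-o[2])/d[2]
def w2px(c,X):
    p=c["R"]@np.asarray(X)+c["t"]; return p[0]/p[2]*c["fx"]+c["cx"],p[1]/p[2]*c["fy"]+c["cy"]
E
python3 - <<'E'
import numpy as np
from h import *
c=dict(np.load("top0.npz"))
P=lambda u,v,z:px2w(c,290+u/2.8,110+v/2.8,z)[:2]
def box(n,q,z):
    p=np.array([P(*k,z) for k in q]); fl,fr,nr,nl=p
    print(n,p.round(4).tolist(),"c",p.mean(0).round(4),"sizes x",np.linalg.norm(fl-nl).round(4),np.linalg.norm(fr-nr).round(4),"y",np.linalg.norm(fl-fr).round(4),np.linalg.norm(nl-nr).round(4))
    d=(fl+fr-nl-nr);e=fl+nl-fr-nr
    print(" yaw",np.degrees(np.arctan2(d[1],d[0])),np.degrees(np.arctan2(-e[0],e[1])))
box("tray",[(148,162),(311,148),(326,262),(157,280)],.042)
box("dock",[(194,422),(322,404),(340,527),(215,549)],.010)
for n,u,v,z in[("bufL",197,402,.036),("bufR",319,384,.036),("knob",281,463,.09),("lookalike",202,57,.01),("lookedge",202,82,.02),("mugleft",275,20,.08),("spare",102,488,.02)]: print(n,P(u,v,z).round(4))
E
```

```text
tray [[0.5886, 0.4476], [0.6038, 0.3219], [0.5155, 0.3099], [0.4978, 0.4386]] c [0.5514 0.3795] sizes x 0.0913 0.0891 y 0.1266 0.13
 yaw 6.686530343292833 7.352088738041117
dock [[0.3912, 0.4053], [0.4078, 0.3055], [0.3142, 0.2911], [0.2952, 0.3874]] c [0.3521 0.3473] sizes x 0.0976 0.0948 y 0.1011 0.0981
 yaw 9.672321682820241 10.277953542406877
bufL [0.4067 0.4059]
bufR [0.4228 0.3134]
knob [0.3657 0.3515]
lookalike [0.683  0.4042]
lookedge [0.6595 0.4049]
mugleft [0.6918 0.3572]
spare [0.3398 0.4755]
```

```bash
cat >> h.py <<'E'
from scipy.spatial.transform import Rotation as Rn
YAW=np.radians(10.); DX=np.array([np.cos(YAW),np.sin(YAW),0]); DY=np.array([-np.sin(YAW),np.cos(YAW),0])
def rv(sg=-1): return Rn.from_matrix(np.column_stack([sg*DX,-sg*-1*DY*1 if sg<0 else -DY,[0,0,-1]])).as_rotvec()
E
python3 - <<'E'
import re
s=open('h.py').read().splitlines()
s[-1]="def rv(sg=-1): return Rn.from_matrix(np.column_stack([sg*DX,-sg*DY,[0,0,-1]])).as_rotvec()"
open('h.py','w').write("\n".join(s)+"\n")
from h import *
from workcell import bot
import cv2
f=np.array([.5966,.3850,0]); p=f+.025*DX
for sg in(-1,1): print(sg,bot.inverse_kinematics(p+[0,0,.012],rv(sg)))
x=bot.current_ee_pos()
bot.line_to([x[0],x[1],.33],max_speed=.3)
bot.goto(p+[0,0,.25],rv(-1))
bot.set_gripper(.75)
bot.line_to(p+[0,0,.13],max_speed=.2)
print(bot.current_clock(),bot.current_ee_pos(),bot.current_contact_force(),bot.current_opening())
c=bot.read_camera("wrist");np.savez("w1.npz",**c);cv2.imwrite("pics/w1.png",c["pixels"])
c=bot.read_camera("side");cv2.imwrite("pics/s1.png",cv2.resize(c["pixels"][80:230,180:460],None,fx=2.5,fy=2.5))
E
```

```text
-1 [ 0.39556686  0.75207913  1.21761502  0.          1.17189851 -1.34976239]
1 [ 3.95566861e-01  7.52079131e-01  1.21761502e+00 -8.88178420e-16
  1.17189851e+00  1.79183026e+00]
3.7333 [0.6220926  0.38970576 0.13167752] [ 0.45066749 -0.24458331  0.40408105] 0.7506962210171426
```

View pics/w1.png

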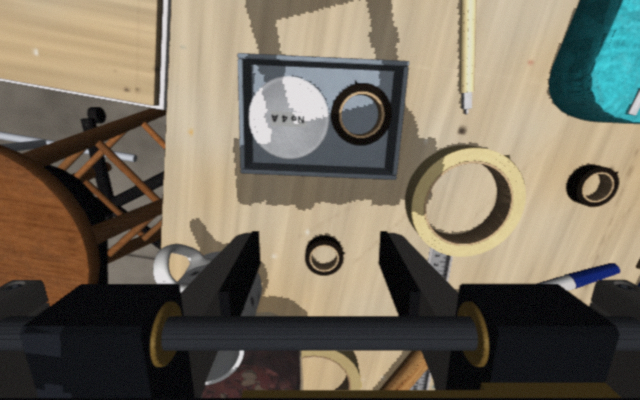

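View pics/s1.png

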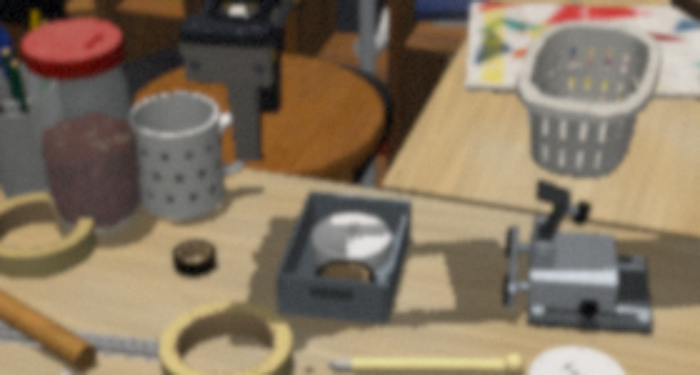

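The wrist view shows the tray far rim running from (240,173) to (397,179). The lookalike roll is at (324,255) and the mug handle at (175,262), both behind the planned descent.

```bash
python3 - <<'E'
from h import *
from workcell import bot
c=dict(np.load("w1.npz"))
a=px2w(c,240,173,.042);b=px2w(c,397,179,.042);m=(a+b)/2
print("lip",a,b,m,np.linalg.norm(a-b),"yaw",np.degrees(np.arctan2(-(b-a)[0],(b-a)[1])))
for u,v,z in((324,234,.02),(165,245,.06),(185,285,.06)):print(px2w(c,u,v,z).round(3))
q=px2w(c,361,112,.02);print("tape",q)
f=m.copy();f[2]=0
d=np.dot(f-np.array([.5966,.385,0]),DX);print("diff",d)
p=f+.025*DX
if abs(d)<.01:
    bot.line_to(p+[0,0,.13]); bot.line_to(p+[0,0,.05],max_speed=.12); bot.line_to(p+[0,0,.014],max_speed=.08)
    bot.hold(.2)
    print(bot.current_clock(),bot.current_ee_pos(),[bot.current_contact_force().round(2).tolist() for _ in range(2)])
E
```

```text
lip [0.60841143 0.31943047 0.042     ] [0.59094828 0.44836267 0.042     ] [0.59967985 0.38389657 0.042     ] 0.13010946864849132 yaw 7.7134561855880905
[0.658 0.399 0.02 ]
[0.675 0.269 0.06 ]
[0.709 0.287 0.06 ]
tape [0.54336151 0.41053151 0.02      ]
diff 0.0028414521271012275
5.7 [0.62485805 0.38845875 0.01482983] [[0.16, -0.28, 0.63], [0.16, -0.28, 0.63]]
```

```bash
cat > pull.py <<'E'
from h import *
from workcell import bot
import json
f0=np.array([.16,-.28,.63])
p=np.array(bot.current_ee_pos()); p[2]=.014
F=lambda:float(np.dot(np.array(bot.current_contact_force())-f0,DX))
log=[];trav=0
def step(d,v):
    global p,trav
    p=p-d*DX;trav+=d;bot.line_to(p,max_speed=v);f=F();log.append((round(trav*1e3,1),round(f,2),round(float(np.dot(bot.current_ee_pos(),DX))*1e3,1)));return f
while trav<.06: 
    if step(.005,.03)>9: break
base=[]
while trav<.125 and bot.current_clock()<35:
    f=step(.001,.012); base.append(f)
    b=np.median(base[:15])
    if len(base)>8 and f>b+3: break
print(log,b)
while f<b+8 and trav<.14: f=step(.0003,.006)
bot.hold(.3);print("press",F()-b,F());bot.hold(.5);print(F()-b)
print(log[-8:],bot.current_clock(),bot.current_ee_pos(),bot.current_contact_force(),bot.current_ft_torque())
E
python3 pull.py
```

```text
[(5.0, 0.53, 677.6), (10.0, -0.35, 672.6), (15.0, 0.78, 667.8), (20.0, 1.43, 662.8), (25.0, 1.16, 657.7), (30.0, 2.6, 652.7), (35.0, 2.35, 647.6), (40.0, 1.56, 642.5), (45.0, 2.97, 637.5), (50.0, 2.59, 632.4), (55.0, 2.57, 627.3), (60.0, 2.33, 622.3), (65.0, 0.8, 617.2), (66.0, 3.14, 616.7), (67.0, 3.56, 615.7), (68.0, 2.45, 614.6), (69.0, 2.5, 613.6), (70.0, 1.75, 612.6), (71.0, 2.23, 611.6), (72.0, 2.17, 610.6), (73.0, 1.92, 609.6), (74.0, 1.52, 608.7), (75.0, 1.55, 607.7), (76.0, 1.14, 606.7), (77.0, 2.37, 605.8), (78.0, 1.61, 604.8), (79.0, 2.07, 603.8), (80.0, 2.23, 602.8), (81.0, 1.39, 601.8), (82.0, 3.13, 600.8), (83.0, 1.88, 599.8), (84.0, 2.78, 598.8), (85.0, 1.97, 597.8), (86.0, 2.34, 596.8), (87.0, 2.94, 595.7), (88.0, 2.7, 594.7), (89.0, 2.98, 593.7), (90.0, 2.26, 592.8), (91.0, 3.74, 591.8), (92.0, 2.48, 590.8), (93.0, 1.71, 589.7), (94.0, 2.87, 588.8), (95.0, 2.38, 587.7), (96.0, 3.18, 586.8), (97.0, 2.42, 585.7), (98.0, 2.99, 584.8), (99.0, 2.39, 583.7), (100.0, 2.32, 582.8), (101.0, 3.11, 581.7), (102.0, 2.44, 580.7), (103.0, 4.72, 580.1), (104.0, 5.94, 579.6)] 2.1749323564501295
press 7.970040121007541 10.14497247745767
8.330389693471137
[(104.6, 6.85, 579.5), (104.9, 7.54, 579.4), (105.2, 8.26, 579.3), (105.5, 7.8, 579.2), (105.8, 8.54, 579.1), (106.1, 9.34, 579.0), (106.4, 8.76, 578.9), (106.7, 10.27, 578.9)] 22.6 [0.52241801 0.37057093 0.01491636] [10.26902199  2.88662593 -2.15242646] [ 0.4600237  -1.7804426   0.20423439]
```

```bash
python3 - <<'E'
from h import *
from workcell import bot
import cv2
p=np.array(bot.current_ee_pos())
bot.line_to(p+.003*DX,max_speed=.02); bot.line_to(p+.02*DX,max_speed=.1)
print(bot.current_contact_force())
q=p+.02*DX; bot.line_to([q[0],q[1],.2],max_speed=.25)
bot.set_gripper(0.0,20)
r=p+.03*DX; r[2]=.22
print(bot.current_clock())
c=bot.read_camera("top");np.savez("top2.npz",**c);t=cv2.resize(c["pixels"][180:320,320:440],None,fx=4,fy=4,interpolation=cv2.INTER_CUBIC)
c2=bot.read_camera("wrist");np.savez("w2.npz",**c2)
c3=bot.read_camera("side");np.savez("s2.npz",**c3);s=cv2.resize(c3["pixels"][130:230,300:450],None,fx=2.1,fy=2.1,interpolation=cv2.INTER_CUBIC)
o=np.zeros((560,800,3),np.uint8);o[:560,:480]=t;o[:210,485:800]=s;w=cv2.resize(c2["pixels"],(315,197));o[220:417,485:800]=w
cv2.imwrite("pics/after.png",o)
E
```

```text
[ 1.04676908  0.06768471 -0.74100903]
25.3083
```

View pics/after.png

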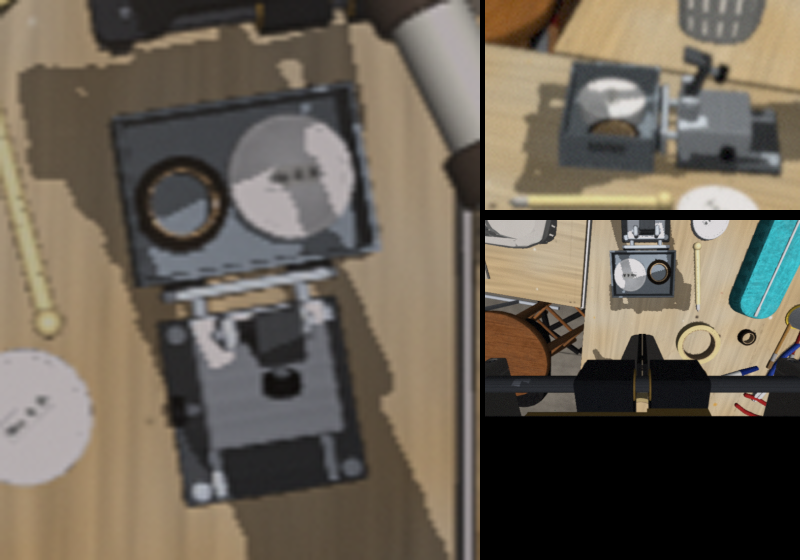

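The tray is seated and square, with its near rim from (137,285) to (375,248) parallel to the buffer bar. The keeper is up and open, with the knob at crop (282,382) and its top block at (275,335).

```bash
python3 - <<'E'
from h import *
c=dict(np.load("top2.npz"))
P=lambda u,v,z:px2w(c,320+u/4,180+v/4,z)
a,b=P(137,285,.042),P(375,248,.042); N=(a+b)/2
f1,f2=P(113,118,.042),P(350,87,.042)
print("near",a,b,N,"L",np.linalg.norm(a-b),"far",np.linalg.norm(N-(f1+f2)/2))
d=(b-a);print("yaw near",np.degrees(np.arctan2(d[0],-d[1])))
d=(f2-f1);print("yaw far",np.degrees(np.arctan2(d[0],-d[1])))
# base centreline from dock corners and bar
B=(P(165,297,.036)+P(335,270,.036))/2
bc=np.mean([P(*k,.01) for k in((160,327),(335,295),(365,477),(188,505))],0);print("bar",B,"base",bc)
rel=lambda X:(round(float(np.dot(X-N,DX))*1e3,1),round(float(np.dot(X-N,DY))*1e3,1))
print("rel to near face: bar",rel(B),"base",rel(bc),"knob",rel(P(282,382,.082)),"block",rel(P(275,335,.1)))
np.save("N.npy",N)
s=dict(np.load("s2.npz"))
# side knob pixel: which height fits
u,v=300+(718-485)/2.1,130+72/2.1
for z in(.07,.08,.09,.1): print(z,"side",rel(px2w(s,u,v,z)),"top",rel(P(282,382,z)))
print("spray base",px2w(c,348,375,.0),px2w(c,345,385,.2),"TCP finalline",.5224*DX[0]+.3706*DX[1],np.dot(N,DX))
E
```

```text
near [0.41120675 0.41949322 0.042     ] [0.43410978 0.29391975 0.042     ] [0.42265827 0.35670649 0.042     ] L 0.12764499410417646 far 0.08769282719497956
yaw near 10.336416786510906
yaw far 9.202608820728873
bar [0.41369917 0.35891838 0.036     ] base [0.35119682 0.34758553 0.01      ]
rel to near face: bar (-8.4, 3.7) base (-72.0, 3.4) knob (-57.9, 3.1) block (-33.6, 5.8)
0.07 side (-55.7, -17.7) top (-58.9, 1.1)
0.08 side (-54.6, -2.0) top (-58.1, 2.8)
0.09 side (-53.5, 13.6) top (-57.3, 4.5)
0.1 side (-52.4, 29.2) top (-56.5, 6.1)
spray base [0.14972616 0.42384375 0.        ] [0.19111707 0.44447028 0.2       ] TCP finalline 0.5788175848169419 0.4781785694487437
```

```bash
cat > keep.py <<'E'
from h import *
from workcell import bot
import cv2
N=np.load("N.npy");N[2]=0
at=lambda x,z:N+x*DX+.0035*DY+[0,0,z]
bot.line_to(at(-.095,.2),max_speed=.25)
bot.line_to(at(-.095,.074),max_speed=.12)
f0=np.array(bot.current_contact_force());print(bot.current_clock(),f0)
x=-.095
while x<-.060:
    x+=.0025; bot.line_to(at(x,.074),max_speed=.04); f=np.array(bot.current_contact_force())-f0
    print(round(x,4),f.round(1).tolist())
    if np.linalg.norm(f)>12: print("stop");break
bot.line_to(at(x-.02,.074),max_speed=.1)
bot.line_to(at(x-.02,.2),max_speed=.25)
bot.hold(1.)
c=bot.read_camera("top");np.savez("top3.npz",**c);t=cv2.resize(c["pixels"][180:320,320:440],None,fx=4,fy=4,interpolation=cv2.INTER_CUBIC)
c3=bot.read_camera("side");s=cv2.resize(c3["pixels"][130:230,300:450],None,fx=2.1,fy=2.1,interpolation=cv2.INTER_CUBIC)
o=np.zeros((560,800,3),np.uint8);o[:560,:480]=t;o[:210,485:800]=s
cv2.imwrite("pics/keep.png",o);print(bot.current_clock())
E
python3 keep.py
```

```text
27.675 [ 0.64891135  0.1757028  -0.84647826]
-0.0925 [-0.9, -0.3, 0.8]
-0.09 [-0.3, -1.2, 1.4]
-0.0875 [-1.2, -0.4, 1.0]
-0.085 [-0.1, 0.2, 0.5]
-0.0825 [-0.4, -0.0, 0.7]
-0.08 [-0.5, 0.5, 1.1]
-0.0775 [-0.2, 0.4, 1.2]
-0.075 [-0.5, 1.4, 0.2]
-0.0725 [-1.6, 0.3, 1.4]
-0.07 [-0.7, -0.4, 0.7]
-0.0675 [-0.6, -0.4, 0.6]
-0.065 [-0.8, -0.5, 0.3]
-0.0625 [-0.5, 0.2, 0.4]
-0.06 [0.1, 0.2, 0.6]
33.275
```

View pics/keep.png

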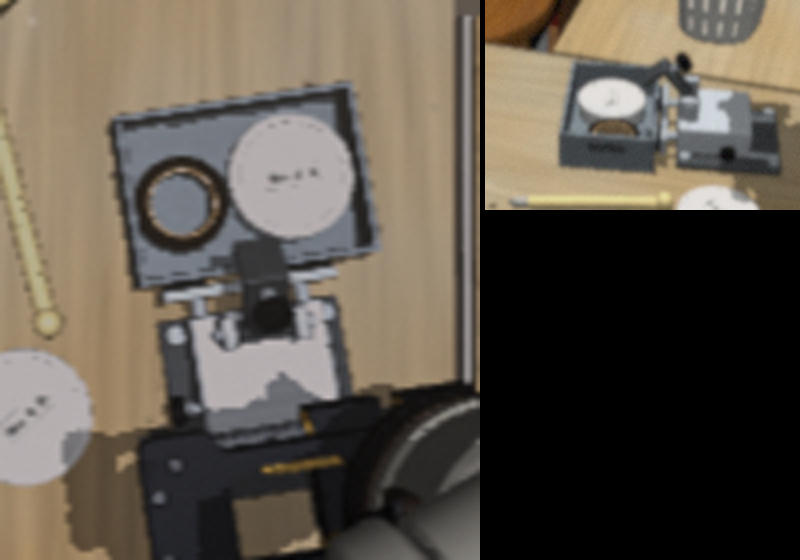

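The keeper is past upright and falling shut (knob at (270,312)). I'll wait and look again.

```bash
python3 - <<'E'
from h import *
from workcell import bot
import cv2
bot.hold(3.)
c=bot.read_camera("top");np.savez("top4.npz",**c);t=cv2.resize(c["pixels"][180:320,320:440],None,fx=4,fy=4,interpolation=cv2.INTER_CUBIC)
c3=bot.read_camera("side");np.savez("s4.npz",**c3);s=cv2.resize(c3["pixels"][130:230,300:450],None,fx=2.1,fy=2.1,interpolation=cv2.INTER_CUBIC)
bot.hold(.5);c5=bot.read_camera("side");print("moved",np.abs(c5["pixels"][130:230,300:450].astype(int)-c3["pixels"][130:230,300:450]).max())
s2=cv2.resize(c5["pixels"][150:215,330:400],None,fx=4.5,fy=4.5,interpolation=cv2.INTER_CUBIC)
o=np.zeros((560,800,3),np.uint8);o[:560,:480]=t;o[:210,485:800]=s;o[220:220+s2.shape[0],485:485+s2.shape[1]]=s2
cv2.imwrite("pics/keep2.png",o);print(bot.current_clock())
E
```

```text
moved 21
36.925
```

View pics/keep2.png

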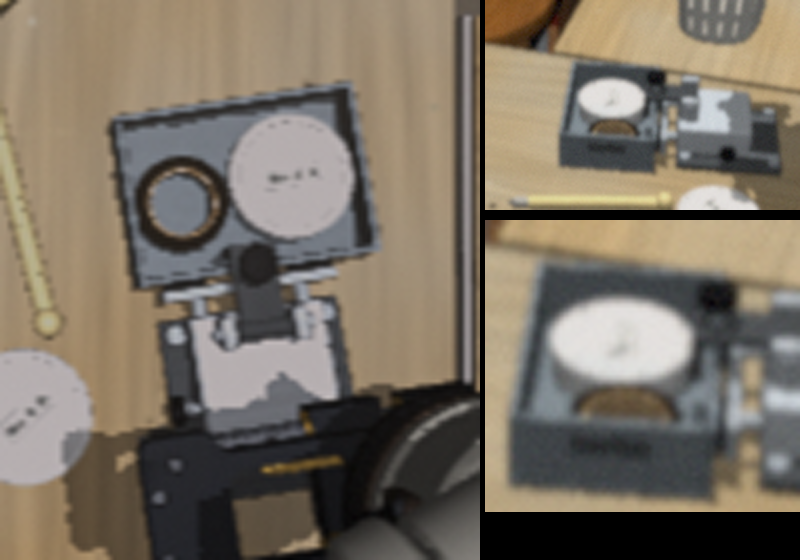

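```bash
python3 - <<'E'
from h import *
from scipy.optimize import least_squares
N=np.load("N.npy");N[2]=0
T=dict(np.load("top4.npz"));S=dict(np.load("s4.npz"));T0=dict(np.load("top2.npz"));S0=dict(np.load("s2.npz"))
def tri(c1,p1,c2,p2):
    r=least_squares(lambda X:np.r_[np.subtract(w2px(c1,X),p1),np.subtract(w2px(c2,X),p2)],[.4,.35,.08])
    X=r.x; return (np.dot(X-N,DX)+.03)*1e3,np.dot(X-N,DY)*1e3,X[2]*1e3-56,abs(r.fun).max()
print("open",np.round(tri(T0,(320+282/4,180+382/4),S0,(300+233/2.1,130+72/2.1)),1))
print("now",np.round(tri(T,(320+258/4,180+262/4),S,(330+231/4.5,150+77/4.5)),1))
for a in(0,.25):
    for L in(31,36): print(a,L,L*np.cos(a)-22*np.sin(a),L*np.sin(a)+22*np.cos(a))
E
```

```text
open [-26.    3.3  27.5   0.9]
now [33.1  3.8 16.4  0.3]
0 31 31.0 22.0
0 36 36.0 22.0
0.25 31 24.593397969430484 28.985596014524397
0.25 36 29.43796007798371 30.22261581079701
```

The knob has swung 1.87 rad from its 1.9 start, so the keeper is fully down (about 0.03 rad, well below 0.25). The robot is clear at z = 0.2.

```bash
python3 - <<'E'
from workcell import bot
bot.hold(1.0);print(bot.current_clock(),bot.current_contact_force());print(bot.job_done())
E
```

```text
37.925 [0.0348898  0.36926442 0.53180999]
the job is handed in; nothing more can be done
None
```

I pulled the tray square against the stop and held it at about 8 N for just under a second, then tipped the keeper, which the camera check shows fully down behind the near wall (about 0.03 rad); I handed the job in at 37.9 s, and no verdict came back.

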